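Shut the hopper gate on its catch and load the bolts

TASK

Push the sliding gate under the funnel hopper fully home until its spring catch snaps down behind it. Then put the two bolts into the hopper from above, so that they stay inside on the shut gate. Leave the nut, the tape roll and the wood offcut where they are.

Things in the scene. Friction and masses are not known exactly. Their poses are not given: they have to be found in the camera images.
- hopper: Grey sheet-metal funnel hopper on two legs, fixed to the bench, place and yaw vary. Origin: centre of the underside of its foot plate (110 x 125 mm); z up, +x is the direction in which the gate is pushed shut (to the robot's right, 0 to 30 degrees turned ahead). Round throat on the z axis, 80 mm inside, 88 mm outside, z = 76 to 125 mm; above it the funnel widens to the mouth. Walls 4 mm.
- hopper_mouth (a point): Centre of the funnel's round mouth (134 mm inside, 142 mm outside), level with its rim, 180 mm above the bench. The rim overhangs the push plate of the shut gate by 21 mm, so push with the tool leaning (about 35 to 45 degrees from vertical, fingers pointing down and towards the hopper's +x).
- gate (a joint): Gate opening in m: 0 = fully home (end stop), at most 0.072, pulled out to hopper -x. A 5 mm steel plate, 84 mm wide, top 75 mm above the bench, that closes the throat's underside. Slides stiffly (about 5 N), stays where left; in the last 30 mm a ramp on it also lifts the catch (together about 10 N). Once caught it can move back no more than 4 mm.
- gate_push (a point): Centre of the outer (hopper -x) face of the gate's upright push plate: 84 mm wide (hopper y), 40 to 82 mm above the bench, 5 mm thick. It lies at hopper x = -50 mm minus the gate opening, y = 0, z = 61 mm. Push here towards the hopper's +x.
- catch (a joint): Spring leaf catch beside the funnel on the hopper's -y side (towards the robot): angle in rad by which its nose is lifted. 0 = down (both before the gate's strike comes and after it has snapped behind it); about 0.09 while the strike passes under the nose.
- catch_nose (a point): Centre of the 8 mm roller nose at the front end of the leaf catch, at hopper x = -45 mm, y = -72 mm, z = 81 mm when down. The gate's strike is a 16 mm wide, 8 mm high wedge on the gate's side ear, at the same hopper y; it lies just inside the nose when caught.
- bolt_1: Hexagon M12 bolt, 59 mm long, lying on the bench. Origin at the middle of its length, at its underside; z up as it lies. The shank (12 mm thick, its centre 7 mm above the bench) runs along the body's y from y = -29 to 20 mm, the head (22 mm across, 19 mm high) from 20 to 29 mm. 70 g.
- bolt_2: Second bolt, like bolt_1.
- nut: Loose steel hexagon nut, 24 x 27 x 13 mm, lying flat; origin at the centre of its underside. To be left alone.
- black_tape: Roll of black tape lying flat, 57 mm across, 19 mm high; origin at the centre of its underside. To be left alone.
- offcut: Pine offcut 45 x 60 x 30 mm; origin at the centre of its underside. To be left alone.

How it is judged:
On the way, in this order (a step that is already met when the one before it is completed fails the run):
1. the gate is home with the catch down behind it, and no bolt is in the hopper yet (value of joint gate below 0.006 m and value of joint catch below 0.03 rad and not (x of bolt_1 in the frame of hopper between -0.055 and 0.055 m and y of bolt_1 in the frame of hopper between -0.055 and 0.055 m and z of bolt_1 in the frame of hopper between 0.065 and 0.16 m) and not (x of bolt_2 in the frame of hopper between -0.055 and 0.055 m and y of bolt_2 in the frame of hopper between -0.055 and 0.055 m and z of bolt_2 in the frame of hopper between 0.065 and 0.16 m)), for 0.2 s.
2. both bolts are inside the hopper above the shut gate (value of joint gate below 0.006 m and value of joint catch below 0.03 rad and x of bolt_1 in the frame of hopper between -0.055 and 0.055 m and y of bolt_1 in the frame of hopper between -0.055 and 0.055 m and z of bolt_1 in the frame of hopper between 0.065 and 0.16 m and x of bolt_2 in the frame of hopper between -0.055 and 0.055 m and y of bolt_2 in the frame of hopper between -0.055 and 0.055 m and z of bolt_2 in the frame of hopper between 0.065 and 0.16 m), for 0.2 s.
At the end, for the whole second after the job is handed in: The gate is open by less than 6 mm with the catch down (under 0.03 rad) behind it; both bolts lie at rest inside the hopper: their origins within 55 mm of its axis in x and y and 65 to 160 mm above its foot (all of step 2 and linear speed of each of bolt_1, bolt_2 below 0.03 m/s); the robot touches nothing.
It fails at once if the loose hexagon nut is moved by more than 30 mm (distance of nut from where it was at the start of the episode above 0.03 m).
It fails at once if the black tape roll is moved by more than 30 mm (distance of black_tape from where it was at the start of the episode above 0.03 m).
It fails at once if the wood offcut is moved by more than 30 mm (distance of offcut from where it was at the start of the episode above 0.03 m).
It also fails if it takes over 66 s, if anything falls off the work surface, if the arm or the gripper's body presses on something with over 40 N, if the wrist force passes 120 N, or if a joint passes its speed limit or range.

ROBOT

A 7-joint arm with a two-finger parallel gripper is mounted at the origin on a cart in front of the work surface, level with it; the furniture and walls round the work are solid. World frame = base frame: x ahead of the robot, y to its left, z up, the work surface at z = 0. Lengths are in m, angles in rad, forces in N, time in s.
With the tool pointing down it reaches from about 0.425 to 0.925 m from the base axis. Payload 6.8 kg.
Tool frame: the origin (TCP) lies between the finger pads; the fingertips stand r.tcp_to_tips ahead of it and the grasp point (between the pads) lies 3 mm ahead of it (r.tcp_to_tips is the distance from the TCP to the fingertips, in m); z points along the fingers, y is the line along which they close (so a half turn about z gives the same grasp; the last joint's range is limited). The gripper opens to 85 mm and grips with 20 to 120 N. Pads are 22 mm wide; open, the fingers measure 114 mm over their backs; the gripper's body (76 mm by 85 mm) begins 54 mm behind the grasp point. The pads swing forward as they close: fully open they stand 13 mm farther back than shut.
Start: joints at [-1.223, 0.477, 0.022, 1.555, -0.011, 1.109, -0.083], TCP at [0.297, 0.606, 0.253] pointing down, gripper open.
Joint ranges: [-2.96, 2.96], [-0.34, 2.1], [-1.41, 1.46], [0.24, 2.44], [-1.37, 4.51], [0.17, 1.92], [-2.96, 2.96]. Speed limits (rad/s): [2.39, 2.39, 3.14, 3.14, 3.14, 3.14, 3.14].

INTERFACE

Orientations are given as a rotation vector (axis times angle).
In Python, from bench import r gives the robot as it stands. The module is installed in compiled form; this text tells all that it offers.
- The arm moves only by the tool step_arm, never from a script. Its argument "moves" is a list of rows, each an object of numbers: "rx", "ry", "rz": the turn, a rotation vector about the tool's x, y, z in degrees; "dx", "dy", "dz": the shift along the tool's x, y, z in mm; "gripper": the opening, from -1 (shut) to 1 (fully open). In form: [{"rx": .., "ry": .., "rz": .., "dx": .., "dy": .., "dz": .., "gripper": ..}, ...]. A call has 1 to 20 rows; each row shifts and turns the commanded pose from where the row before left it, along the tool's axes as they then stand; what a row does not reach is not made up. A row lasts 1/8 s, in which the tool goes at most 62.5 mm and 10.7 degrees, less where a joint would pass 70% of its speed; a pose out of reach is approached as far as the arm can. A call is refused whole if a number of a shift passes 62.5 or a number of a turn 10.7, either way. A call with a gripper value outside its range is refused whole. The fingers move at their own pace and stop on an object; "grip_force" is the grip in N (left out, the last holds). Time passes only in rows, so rows that do not move let the fingers close. It gives the time, the measured TCP pose, the force, the opening and the grip force at its end, in the units of the state.
- r.get_obs(): the state, without advancing time (a new reading comes with each control period).
- r.grab_frame(name): name is "scene" or "side" or "wrist"; returns the picture (420x560x3 uint8, blue, green, red); there is no depth.
- r.camera_info(name): a dict with "mtx" (3x3 intrinsics, pixels), "rvec" (rotation vector, rad) and "tvec" (3), from world to camera coordinates, as OpenCV has them. Camera axes: x right, y down, z forward; pixel columns grow to the right and rows downward; lengths in m; the calibration is good to about 2 mm. A picture is of the moment at which its call begins: read the wrist's pose just before it. camera_info takes no time and is no camera call; for the wrist camera it gives the pose at the moment of the call.
- r.hand_in(): hands the job in; it is judged then, once.
The state is a dict: "clock": time; "joints": joint angles; "qvel": joint speeds; "tau": joint torques, N m; "tcp_pos": TCP position; "orientation": TCP orientation; "contact_force": force on the tool from outside, world axes, zero at the start; "moment": the same for the moment, N m; "grip_width": finger opening in m; "gripper_force": force on a finger pad.
Only numpy, scipy, OpenCV 4.12 (cv2) and the standard library are available. Lean on these libraries where they do the work, as an engineer would, in place of code of your own. Each camera call takes 0.05 s, during which the arm holds its last target. There are 200 camera calls.

## Working session

There is one attempt and no reset: what is moved stays moved. The work goes in short steps, Python scripts to look and compute and a tool call to move; the robot and the scene stay as the last step left them, time stands still between calls to the robot, and variables do not carry over. Pictures are saved under pics/ and viewed, at most 10 in all, crops included, and the job is handed in when it is done.

Besides the shell and the picture viewer there is one more tool, called as name([rows], argument=value, ...), one row to a line, values as JSON. step_arm: Moves the arm, as the interface text tells. Its arguments: {"type":"object","properties":{"moves":{"type":"array","items":{"type":"object","properties":{"rx":{"type":"number"},"ry":{"type":"number"},"rz":{"type":"number"},"dx":{"type":"number"},"dy":{"type":"number"},"dz":{"type":"number"},"gripper":{"type":"number"}}}},"grip_force":{"type":"number"}},"required":["moves"]}

```bash
mkdir -p pics
python3 - <<'E'
from bench import r
import cv2
for n in("scene","side"):
    cv2.imwrite(f"pics/{n}0.png",r.grab_frame(n)); c=r.camera_info(n);R=cv2.Rodrigues(c['rvec'])[0];print(n,(-R.T@c['tvec'].ravel()).round(3),c['mtx'].round(1).tolist())
o=r.get_obs();print(o,r.tcp_to_tips)
E
```

```text
scene [-0.334 -0.63   1.097] [[427.9, 0.0, 270.2], [0.0, 427.9, 215.9], [0.0, 0.0, 1.0]]
side [0.318 1.533 0.972] [[516.0, 0.0, 279.4], [0.0, 516.0, 223.1], [0.0, 0.0, 1.0]]
{'clock': 0.1, 'joints': array([-1.22307465,  0.47774103,  0.02232722,  1.5563532 , -0.01151491,
        1.10928374, -0.08306733]), 'qvel': array([-0.00101496, -0.00272921,  0.00101125, -0.00253602, -0.001385  ,
       -0.00087787,  0.00039376]), 'tau': array([ 3.61720617e-03, -5.97764111e+01,  1.61308195e+00, -2.81951076e+01,
        1.26834575e-02,  5.04514479e-03, -3.22596759e-05]), 'tcp_pos': array([0.29691213, 0.60563918, 0.25240652]), 'orientation': array([-7.09666568e-01, -3.06010449e+00,  2.56734477e-03]), 'contact_force': array([-0.56922843, -0.41930229, -0.85127672]), 'moment': array([-0.02338287, -0.00141973,  0.01497427]), 'gripper_force': 0.0, 'grip_width': 0.08564168762347113} 0.022
```

View pics/scene0.png

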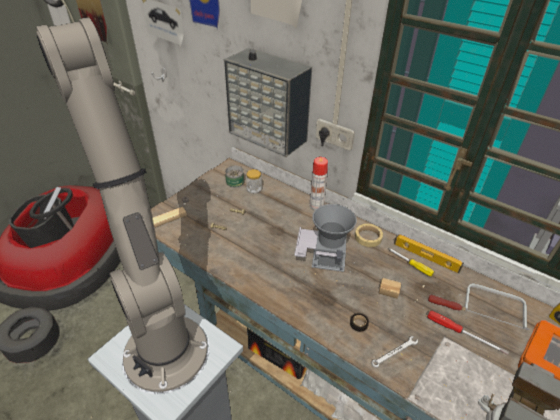

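View pics/side0.png

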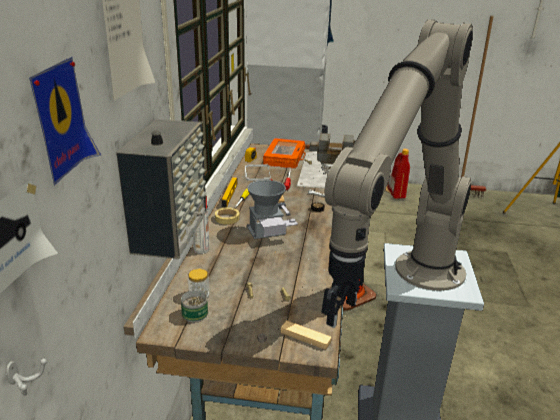

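The scene view shows the hopper (mouth at about 334,220), its gate pulled out at 307,243, and brass-coloured bolts at 238,211 and 217,227. The side view shows the bolts at 250,290 and 285,295. Next I'll enlarge these areas.

```bash
cat > h.py <<'E'
import numpy as np,cv2
from bench import r
def ray(c,uv):
    p=cv2.undistortPoints(np.array([[uv]],float),c['mtx'],None).ravel();R=cv2.Rodrigues(c['rvec'])[0]
    return -R.T@c['tvec'].ravel(),R.T@np.array([p[0],p[1],1])
def on(c,uv,z):
    o,d=ray(c,uv);return o+d*(z-o[2])/d[2]
def px(c,P):
    return cv2.projectPoints(np.array([P],float),c['rvec'],c['tvec'],c['mtx'],None)[0].ravel()
E
python3 - <<'E'
from h import *
a=cv2.imread("pics/scene0.png");b=cv2.imread("pics/side0.png")
f=lambda i,x,y,w,h:cv2.resize(i[y:y+h,x:x+w],(400,300),interpolation=cv2.INTER_CUBIC)
cv2.imwrite("pics/m.png",np.vstack([np.hstack([f(a,280,195,100,75),f(b,220,170,100,75)]),np.hstack([f(a,190,190,80,60),f(b,230,265,80,60)])]))
s=r.camera_info("scene");d=r.camera_info("side")
print("mouth",on(s,(334,220),.18),on(d,(267,192),.18))
for u,v in(((238,211),(250,290)),((217,227),(285,295))):print(on(s,u,.007),on(d,v,.007))
E
```

```text
mouth [ 0.58799545 -0.18046855  0.18      ] [ 0.58767785 -0.12617522  0.18      ]
[0.57893872 0.22479803 0.007     ] [0.57888343 0.23376374 0.007     ]
[0.46298325 0.22743461 0.007     ] [0.46685624 0.24002284 0.007     ]
```

View pics/m.png

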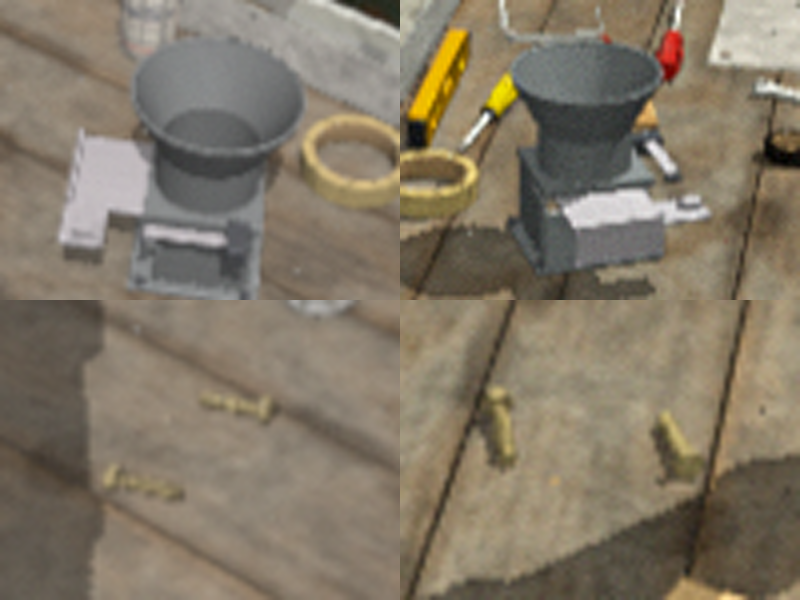

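Run:
```python
from h import *
s=r.camera_info("scene");d=r.camera_info("side")
S=lambda x,y:(280+x/4,195+y/4); D=lambda x,y:(220+(x-400)/4,170+y/4)
print("mouth",on(s,S(217.5,100),.18),on(d,D(588,72),.18))
for k,(p,z) in dict(tl=((573,222),.082),tr=((662,200),.082),bl=((573,270),.04),br=((662,252),.04)).items():print(k,on(d,D(*p),z).round(4))
for p in((82,132),(60,240)):print("sc",on(s,S(*p),.082).round(4))
B=lambda x,y:(190+x/5,190+(y-300)/5);E=lambda x,y:(230+(x-400)/5,265+(y-300)/5)
for n,a,b in(("A",((203,400),(272,409)),((497,393),(505,465))),("B",((110,476),(183,494)),((664,415),(690,472)))):
  print(n,[on(s,B(*q),.007)[:2].round(4) for q in a],[on(d,E(*q),.007)[:2].round(4) for q in b])
```

```text
mouth [ 0.58872603 -0.18141181  0.18      ] [ 0.5933685  -0.15990913  0.18      ]
tl [ 0.5876 -0.0533  0.082 ]
tr [ 0.5153 -0.1094  0.082 ]
bl [ 0.585  -0.0408  0.04  ]
br [ 0.5111 -0.0879  0.04  ]
sc [ 0.5806 -0.0624  0.082 ]
sc [ 0.4653 -0.1203  0.082 ]
A [array([0.5658, 0.2513]), array([0.5905, 0.2022])] [array([0.5875, 0.2002]), array([0.5678, 0.2739])]
B [array([0.4588, 0.2488]), array([0.4775, 0.1928])] [array([0.4788, 0.2047]), array([0.4547, 0.2606])]
```

step_arm([
  {"dx":-43,"dy":-31,"dz":-19},
  {"dx":-43,"dy":-31,"dz":-19},
  {"dx":-43,"dy":-31,"dz":-19},
  {"dx":-43,"dy":-31,"dz":-19},
  {"dx":-43,"dy":-31,"dz":-19},
  {"dx":-43,"dy":-31,"dz":-19},
  {"dx":-43,"dy":-31,"dz":-19},
  {"dx":-43,"dy":-31,"dz":-19},
  {},
])

```text
invalid input at $.moves[0]: expected keys rx, ry, rz, dx, dy, dz, gripper
```

Run:
```python
from h import *
c=r.camera_info("wrist");cv2.imwrite("pics/w1.png",r.grab_frame("wrist"));o=r.get_obs()
R=cv2.Rodrigues(c['rvec'])[0];print(c['mtx'],(-R.T@c['tvec'].ravel()),R,o['tcp_pos'],cv2.Rodrigues(o['orientation'])[0].round(3))
np.savez("w1.npz",**c)
for P in((.58,.235,0),(.467,.23,0),(.59,-.17,.18)):print(px(c,P))
```

```text
[[364.64850537   0.         276.48099899]
 [  0.         364.64850537 217.58955724]
 [  0.           0.           1.        ]] [0.22406898 0.64169371 0.37319011] [[ 0.43950478  0.89823949 -0.00117178]
 [ 0.85148265 -0.41621075  0.31897636]
 [ 0.28602945 -0.14118938 -0.94776195]] [0.29695258 0.60570139 0.25253663] [[-0.898  0.44  -0.001]
 [ 0.44   0.898 -0.001]
 [-0.    -0.001 -1.   ]]
[128.2979611  468.75888934]
[ 77.53522655 413.93757618]
[-238.30950076  750.28401828]
```

View pics/w1.png

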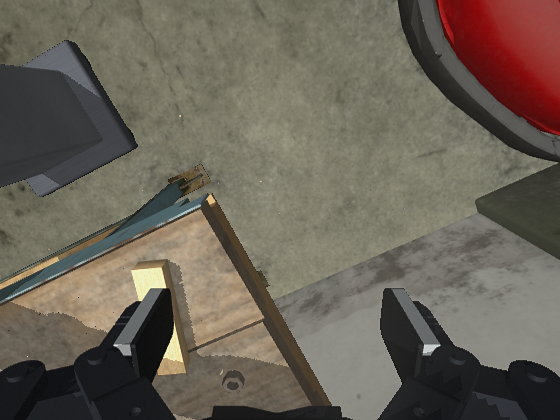

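The arm did not move: each row needs all seven keys. The wrist view shows the nut at about (233,380), well away from the work area.

step_arm([
  {"rx":0,"ry":0,"rz":0,"dx":-43,"dy":-31,"dz":-19,"gripper":1},
  {"rx":0,"ry":0,"rz":0,"dx":-43,"dy":-31,"dz":-19,"gripper":1},
  {"rx":0,"ry":0,"rz":0,"dx":-43,"dy":-31,"dz":-19,"gripper":1},
  {"rx":0,"ry":0,"rz":0,"dx":-43,"dy":-31,"dz":-19,"gripper":1},
  {"rx":0,"ry":0,"rz":0,"dx":-43,"dy":-31,"dz":-19,"gripper":1},
  {"rx":0,"ry":0,"rz":0,"dx":-43,"dy":-31,"dz":-19,"gripper":1},
  {"rx":0,"ry":0,"rz":0,"dx":-43,"dy":-31,"dz":-19,"gripper":1},
  {"rx":0,"ry":0,"rz":0,"dx":-43,"dy":-31,"dz":-19,"gripper":1},
  {"rx":0,"ry":0,"rz":0,"dx":0,"dy":0,"dz":0,"gripper":1},
])

```text
clock: 1.27
tcp_pos: [0.4996, 0.227, 0.4071]
orientation: [0.723, 3.054, 0.002]
contact_force: [-0.6, 1.0, -1.1]
grip_width: 0.0854
gripper_force: 0.0
```

Run:
```python
from h import *
c=r.camera_info("wrist");cv2.imwrite("pics/w2.png",r.grab_frame("wrist"));o=r.get_obs()
print(o['clock'],o['tcp_pos'],cv2.Rodrigues(o['orientation'])[0].round(3))
np.savez("w2.npz",**c)
print("nut",on(np.load("w1.npz"),(233,380),.007))
```

```text
1.325 [0.49788148 0.22999832 0.40593619] [[-0.896  0.444  0.001]
 [ 0.444  0.896  0.001]
 [-0.001  0.001 -1.   ]]
nut [0.50266566 0.44455431 0.007     ]
```

View pics/w2.png

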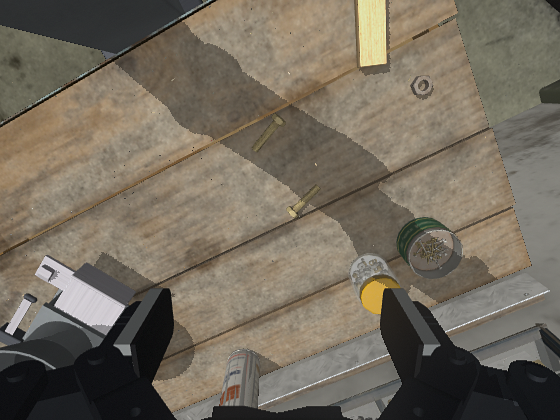

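The wrist view shows both bolts (heads at 278,120 and 294,212), the nut far off at 422,86, and the hopper gate with its push plate around (105,280).

```bash
cat >> h.py <<'E'
def bolts(c,im,x0=0,y0=0,x1=560,y1=420,amin=60):
    hsv=cv2.cvtColor(im,cv2.COLOR_BGR2HSV)
    m=cv2.inRange(hsv,(22,75,60),(34,255,255));M=np.zeros_like(m);M[y0:y1,x0:x1]=m[y0:y1,x0:x1]
    M=cv2.morphologyEx(M,cv2.MORPH_CLOSE,np.ones((5,5)))
    for k in cv2.findContours(M,0,2)[0]:
        if cv2.contourArea(k)<amin:continue
        P=np.array([on(c,q[0].astype(float),.008)[:2] for q in k])
        (cx,cy),(w,h),a=cv2.minAreaRect((P*1000).astype(np.float32))
        b=cv2.boxPoints(((cx,cy),(w,h),a));e=[b[1]-b[0],b[2]-b[1]];e=max(e,key=np.linalg.norm)
        print("bolt",round(cx,1),round(cy,1),"size",round(w,1),round(h,1),"axis deg",np.degrees(np.arctan2(e[1],e[0])).round(1),"px",k[:,0].mean(0).round())
E
python3 - <<'E'
from h import *
c=dict(np.load("w2.npz"));im=cv2.imread("pics/w2.png")
for p in((268,135),(276,120),(300,204)):print(cv2.cvtColor(im,cv2.COLOR_BGR2HSV)[p[1],p[0]])
bolts(c,im,200,90,340,240)
for p in((278,120),(256,149),(294,212),(318,187)):print(on(c,p,.008)[:2].round(4))
print("nut",on(c,(422,86),.007))
for p in((85,262),(133,292),(38,262)):print(on(c,p,.08).round(4))
E
```

```text
[ 22  92 130]
[ 22  79 133]
[ 22  90 173]
bolt 581.7 233.9 size 20.5 58.0 axis deg -77.6 px [303. 200.]
bolt 466.2 228.2 size 19.2 58.0 axis deg -72.2 px [267. 132.]
[0.4588 0.2511]
[0.4804 0.2055]
[0.5889 0.2129]
[0.57  0.261]
nut [0.50593045 0.44388348 0.007     ]
[ 0.5038 -0.0632  0.08  ]
[ 0.5714 -0.0311  0.08  ]
[ 0.4754 -0.1199  0.08  ]
```

step_arm([
  {"rx":0,"ry":0,"rz":0,"dx":-26,"dy":-44,"dz":11,"gripper":-1},
  {"rx":0,"ry":0,"rz":0,"dx":-26,"dy":-44,"dz":11,"gripper":-1},
  {"rx":0,"ry":0,"rz":0,"dx":-27,"dy":-44,"dz":11,"gripper":-1},
  {"rx":0,"ry":0,"rz":0,"dx":-27,"dy":-44,"dz":11,"gripper":-1},
  {"rx":0,"ry":0,"rz":0,"dx":-27,"dy":-43,"dz":11,"gripper":-1},
  {"rx":0,"ry":0,"rz":8.7,"dx":0,"dy":0,"dz":0,"gripper":-1},
  {"rx":0,"ry":0,"rz":8.7,"dx":0,"dy":0,"dz":0,"gripper":-1},
  {"rx":0,"ry":0,"rz":8.7,"dx":0,"dy":0,"dz":0,"gripper":-1},
  {"rx":0,"ry":0,"rz":8.7,"dx":0,"dy":0,"dz":0,"gripper":-1},
  {"rx":0,"ry":0,"rz":0,"dx":0,"dy":0,"dz":0,"gripper":-1},
])

```text
clock: 2.58
tcp_pos: [0.5196, -0.0215, 0.3496]
orientation: [-1.587, -2.71, 0.001]
contact_force: [0.1, 0.7, -0.6]
grip_width: 0.0001
gripper_force: 0.0
```

Run:
```python
from h import *
c=r.camera_info("wrist");cv2.imwrite("pics/w3.png",r.grab_frame("wrist"));o=r.get_obs()
print(o['clock'],o['tcp_pos'],cv2.Rodrigues(o['orientation'])[0].round(3))
np.savez("w3.npz",**c)
```

```text
2.625 [ 0.5196087  -0.02178856  0.34969369] [[-0.491  0.871 -0.001]
 [ 0.871  0.491  0.   ]
 [ 0.001 -0.001 -1.   ]]
```

View pics/w3.png

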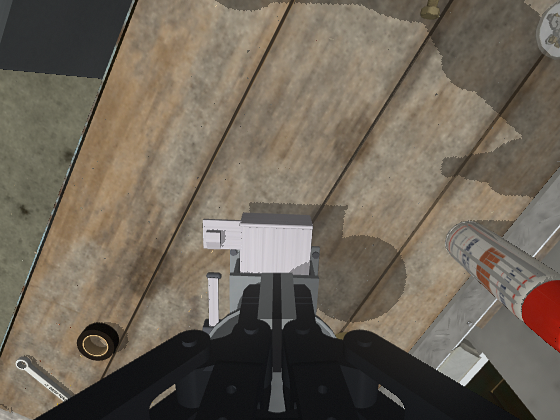

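The view shows the push plate top edge from about (241,223) to (312,226), the dark outer face above it, and the catch leaf nose at about (213,275).

Run:
```python
from h import *
c=dict(np.load("w3.npz"))
P=[on(c,p,z).round(4) for p,z in(((240.5,223.5),.082),((312,226),.082),((243,213),.04),((311,214.5),.04),((213,275),.083))]
for p in P:print(p)
for a,b in((0,1),(2,3)):
  d=P[b]-P[a];print(np.degrees(np.arctan2(d[1],d[0])),np.linalg.norm(d),(P[a]+P[b])/2)
t=np.arctan2(*(P[1]-P[0])[1::-1]) 
s=r.camera_info("scene");im=cv2.imread("pics/scene0.png")
# hopper centre from throat/mouth: rim extremes in both views
for ang in (28,30):
  a=np.radians(ang);X=np.array([np.sin(a),-np.cos(a)]);Y=np.array([np.cos(a),np.sin(a)])
  n=P[4][:2];print(ang,"hopper from nose",n+.049*X+.072*Y)
  print("opening",-(((P[0]+P[1])/2)[:2]-(n+.049*X+.072*Y))@X-.05)
```

```text
[ 0.5119 -0.09    0.082 ]
[ 0.5839 -0.053   0.082 ]
[ 0.5116 -0.0913  0.04  ]
[ 0.5861 -0.0517  0.04  ]
[ 0.5134 -0.1629  0.083 ]
27.198127948509136 0.08095060222135468 [ 0.5479 -0.0715  0.082 ]
27.99259327012295 0.084370670259279 [ 0.54885 -0.0715   0.04   ]
28 hopper from nose [ 0.59997633 -0.17236248]
opening 0.06350464107119265
30 hopper from nose [ 0.60025383 -0.16933524]
opening 0.060904721905897616
```

step_arm([
  {"rx":0,"ry":0,"rz":1.4,"dx":0,"dy":2,"dz":0,"gripper":-1},
  {"rx":0,"ry":-8,"rz":0,"dx":0,"dy":0,"dz":0,"gripper":-1},
  {"rx":0,"ry":-8,"rz":0,"dx":0,"dy":0,"dz":0,"gripper":-1},
  {"rx":0,"ry":-8,"rz":0,"dx":0,"dy":0,"dz":0,"gripper":-1},
  {"rx":0,"ry":-8,"rz":0,"dx":0,"dy":0,"dz":0,"gripper":-1},
  {"rx":0,"ry":-8,"rz":0,"dx":0,"dy":0,"dz":0,"gripper":-1},
  {"rx":0,"ry":0,"rz":0,"dx":28,"dy":0,"dz":37,"gripper":-1},
  {"rx":0,"ry":0,"rz":0,"dx":28,"dy":0,"dz":37,"gripper":-1},
  {"rx":0,"ry":0,"rz":0,"dx":28,"dy":0,"dz":37,"gripper":-1},
  {"rx":0,"ry":0,"rz":0,"dx":28,"dy":0,"dz":37,"gripper":-1},
  {"rx":0,"ry":0,"rz":0,"dx":28,"dy":0,"dz":37,"gripper":-1},
  {"rx":0,"ry":0,"rz":0,"dx":28,"dy":0,"dz":36,"gripper":-1},
  {"rx":0,"ry":0,"rz":0,"dx":0,"dy":0,"dz":0,"gripper":-1},
])

```text
clock: 4.25
tcp_pos: [0.5263, -0.0344, 0.0705]
orientation: [1.291, 2.146, -0.48]
contact_force: [0.1, -0.0, 0.1]
grip_width: 0.0
gripper_force: 0.0
```

Run:
```python
from h import *
o=r.get_obs()
print(o['clock'],o['tcp_pos'],cv2.Rodrigues(o['orientation'])[0].round(3),o['contact_force'],o['joints'].round(2))
for n in ("scene","side"):cv2.imwrite(f"pics/{n}1.png",r.grab_frame(n))
a=cv2.imread("pics/scene1.png");b=cv2.imread("pics/side1.png")
f=lambda i,x,y,w,h:cv2.resize(i[y:y+h,x:x+w],(400,300),interpolation=cv2.INTER_CUBIC)
cv2.imwrite("pics/m1.png",np.hstack([f(a,260,185,120,90),f(b,210,160,120,90)]))
```

```text
4.25 [ 0.52632888 -0.0343529   0.07053233] [[-0.361  0.885  0.295]
 [ 0.675  0.466 -0.572]
 [-0.643 -0.007 -0.765]] [ 0.10121618 -0.04259789  0.11527622] [-0.76  0.6   0.38  2.24  1.05  0.57 -0.92]
```

View pics/m1.png

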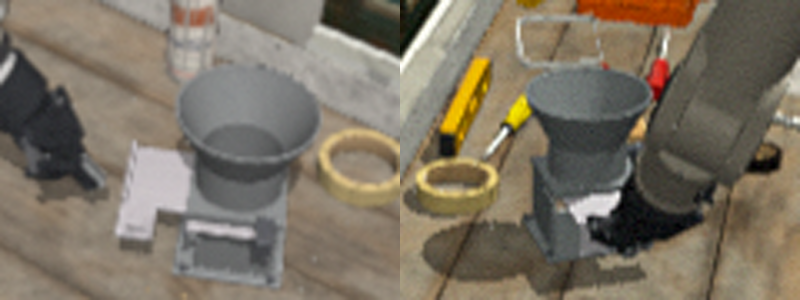

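The closed fingertips stand in front of the plate, at about (95,185) in the left crop, level with it. I'll push now.

step_arm([
  {"rx":0,"ry":0,"rz":0,"dx":-7.7,"dy":0,"dz":6.4,"gripper":-1},
  {"rx":0,"ry":0,"rz":0,"dx":-7.7,"dy":0,"dz":6.4,"gripper":-1},
  {"rx":0,"ry":0,"rz":0,"dx":-7.7,"dy":0,"dz":6.4,"gripper":-1},
  {"rx":0,"ry":0,"rz":0,"dx":-7.7,"dy":0,"dz":6.4,"gripper":-1},
  {"rx":0,"ry":0,"rz":0,"dx":-7.7,"dy":0,"dz":6.4,"gripper":-1},
])

```text
clock: 4.97
tcp_pos: [0.5517, -0.0782, 0.0739]
orientation: [1.295, 2.143, -0.469]
contact_force: [-2.3, 4.8, 4.3]
grip_width: -0.0002
gripper_force: 2.8
```

step_arm([
  {"rx":0,"ry":0,"rz":0,"dx":-7.7,"dy":0,"dz":6.4,"gripper":-1},
  {"rx":0,"ry":0,"rz":0,"dx":-7.7,"dy":0,"dz":6.4,"gripper":-1},
])

```text
clock: 5.22
tcp_pos: [0.5601, -0.0939, 0.0729]
orientation: [1.294, 2.147, -0.466]
contact_force: [-4.1, 7.6, 0.8]
grip_width: 0.0
gripper_force: 5.1
```

step_arm([
  {"rx":0,"ry":0,"rz":0,"dx":-3.8,"dy":0,"dz":3.2,"gripper":-1},
  {"rx":0,"ry":0,"rz":0,"dx":-3.8,"dy":0,"dz":3.2,"gripper":-1},
])

```text
clock: 5.48
tcp_pos: [0.5651, -0.1034, 0.0729]
orientation: [1.295, 2.146, -0.467]
contact_force: [-2.7, 5.5, -0.5]
grip_width: 0.0003
gripper_force: 3.1
```

step_arm([
  {"rx":0,"ry":0,"rz":0,"dx":-2.3,"dy":0,"dz":1.9,"gripper":-1},
  {"rx":0,"ry":0,"rz":0,"dx":-2.3,"dy":0,"dz":1.9,"gripper":-1},
])

```text
clock: 5.72
tcp_pos: [0.5678, -0.1086, 0.0729]
orientation: [1.295, 2.145, -0.467]
contact_force: [-12.4, 18.1, 11.9]
grip_width: -0.0003
gripper_force: 10.9
```

step_arm([
  {"rx":0,"ry":0,"rz":0,"dx":-2.3,"dy":0,"dz":1.9,"gripper":-1},
  {"rx":0,"ry":0,"rz":0,"dx":-2.3,"dy":0,"dz":1.9,"gripper":-1},
])

```text
clock: 5.98
tcp_pos: [0.5686, -0.1088, 0.0715]
orientation: [1.292, 2.153, -0.462]
contact_force: [-23.6, 33.7, 11.9]
grip_width: 0.0001
gripper_force: 20.5
```

The force jumped while the tip stalled, so the gate is at its end stop. I'll back off and check.

step_arm([
  {"rx":0,"ry":0,"rz":0,"dx":8,"dy":0,"dz":-6.4,"gripper":-1},
  {"rx":0,"ry":0,"rz":0,"dx":15.4,"dy":0,"dz":-12.8,"gripper":-1},
  {"rx":0,"ry":0,"rz":0,"dx":25,"dy":0,"dz":-40,"gripper":-1},
  {"rx":0,"ry":0,"rz":0,"dx":0,"dy":0,"dz":-60,"gripper":-1},
  {"rx":0,"ry":0,"rz":0,"dx":0,"dy":0,"dz":-60,"gripper":-1},
  {"rx":0,"ry":8,"rz":0,"dx":-20,"dy":0,"dz":-40,"gripper":1},
  {"rx":0,"ry":8,"rz":0,"dx":-20,"dy":0,"dz":-40,"gripper":1},
  {"rx":0,"ry":8,"rz":0,"dx":-20,"dy":0,"dz":-40,"gripper":1},
  {"rx":0,"ry":8,"rz":0,"dx":0,"dy":0,"dz":0,"gripper":1},
  {"rx":0,"ry":8,"rz":0,"dx":0,"dy":0,"dz":0,"gripper":1},
  {"rx":0,"ry":0,"rz":0,"dx":0,"dy":0,"dz":0,"gripper":1},
])

```text
clock: 7.35
tcp_pos: [0.4942, 0.0279, 0.3125]
orientation: [1.633, 2.683, -0.001]
contact_force: [-0.5, -1.7, 0.6]
grip_width: 0.0855
gripper_force: 0.0
```

Run:
```python
from h import *
c=r.camera_info("wrist");w=r.grab_frame("wrist");cv2.imwrite("pics/w4.png",w);np.savez("w4.npz",**c)
o=r.get_obs()
print(o['clock'],o['tcp_pos'],cv2.Rodrigues(o['orientation'])[0].round(3),o['contact_force'],o['joints'].round(2))
a=r.grab_frame("scene");b=r.grab_frame("side");cv2.imwrite("pics/scene2.png",a);cv2.imwrite("pics/side2.png",b)
f=lambda i,x,y,w,h:cv2.resize(i[y:y+h,x:x+w],(320,240),interpolation=cv2.INTER_CUBIC)
cv2.imwrite("pics/m2.png",np.hstack([cv2.resize(w,(480,480*3//4)),np.vstack([f(a,280,195,100,75),f(b,220,170,100,75)])[:360] if 0 else cv2.resize(np.vstack([f(a,280,195,100,75),f(b,220,170,100,75)]),(240,360))]))
```

```text
7.4 [0.49364823 0.02933642 0.31205929] [[-0.462  0.887 -0.   ]
 [ 0.887  0.462 -0.003]
 [-0.002 -0.001 -1.   ]] [-0.03660158  0.71128842 -0.11561686] [-0.51  0.12  0.35  1.92 -0.04  1.11  0.34]
```

View pics/m2.png

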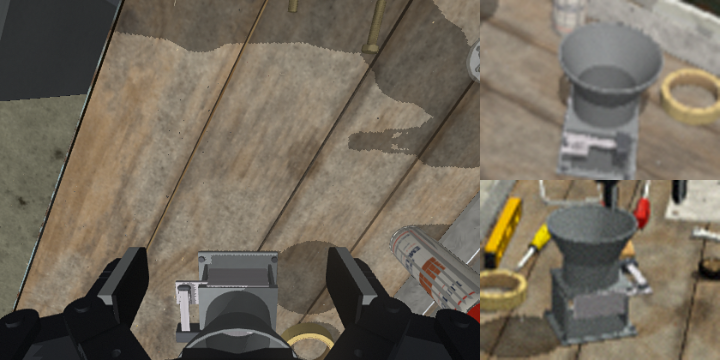

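The gate now sits flush under the funnel with the strike at the nose (about 185,288), and it stayed home after I backed off. Next is bolt A.

step_arm([
  {"rx":0,"ry":0,"rz":0,"dx":28,"dy":34,"dz":12,"gripper":1},
  {"rx":0,"ry":0,"rz":0,"dx":28,"dy":34,"dz":12,"gripper":1},
  {"rx":0,"ry":0,"rz":0,"dx":28,"dy":34,"dz":12,"gripper":1},
  {"rx":0,"ry":0,"rz":0,"dx":28,"dy":34,"dz":12,"gripper":1},
  {"rx":0,"ry":0,"rz":0,"dx":29,"dy":34,"dz":12,"gripper":1},
  {"rx":0,"ry":0,"rz":5.5,"dx":0,"dy":0,"dz":0,"gripper":1},
  {"rx":0,"ry":0,"rz":0,"dx":0,"dy":0,"dz":0,"gripper":1},
])

```text
clock: 8.38
tcp_pos: [0.5776, 0.2361, 0.2514]
orientation: [1.747, 2.611, -0.003]
contact_force: [-0.0, 0.6, -1.1]
grip_width: 0.0857
gripper_force: 0.0
```

```bash
cat >> h.py <<'E'
def axes(c,im,box):
    # shank centre line by mask PCA: slices across the long axis
    hsv=cv2.cvtColor(im,cv2.COLOR_BGR2HSV);m=cv2.inRange(hsv,(18,75,60),(34,255,255));M=np.zeros_like(m)
    x0,y0,x1,y1=box;M[y0:y1,x0:x1]=m[y0:y1,x0:x1];M=cv2.morphologyEx(M,cv2.MORPH_OPEN,np.ones((3,3)))
    n,l,st,_=cv2.connectedComponentsWithStats(M)
    for i in range(1,n):
        if st[i,4]<150:continue
        v,u=np.nonzero(l==i);P=np.array([on(c,(a+.0,b+.0),.007)[:2] for a,b in zip(u,v)])
        q=P.mean(0);e=np.linalg.svd(P-q,full_matrices=False)[2][0];t=(P-q)@e;s=(P-q)@[-e[1],e[0]]
        W=lambda a,b:np.ptp(s[(t>a)&(t<b)])
        w0,w1=W(t.min(),t.min()+.008),W(t.max()-.008,t.max())
        print("c",(q+e*(t.min()+t.max())/2).round(4),"mean",q.round(4),"len",np.ptp(t).round(4),"deg",np.degrees(np.arctan2(e[1],e[0])).round(1),"w-",w0.round(3),"w+",w1.round(3),st[i])
E
python3 - <<'E'
from h import *
c=r.camera_info("wrist");im=r.grab_frame("wrist");cv2.imwrite("pics/w5.png",im)
o=r.get_obs();print(o['clock'],o['tcp_pos'],cv2.Rodrigues(o['orientation'])[0].round(3))
axes(c,im,(150,60,420,290))
c=dict(np.load("w4.npz"));print("rim near pt",on(c,(280,383),.18),o['tcp_pos'])
E
```

```text
8.425 [0.57797465 0.23525592 0.25183046] [[-0.381  0.925 -0.001]
 [ 0.925  0.381 -0.001]
 [-0.001 -0.001 -1.   ]]
c [0.4683 0.2283] mean [0.4668 0.2317] len 0.059 deg 114.4 w- 0.011 w+ 0.021 [157 114  23  61 777]
c [0.579  0.2329] mean [0.5797 0.2309] len 0.0602 deg -71.2 w- 0.01 w+ 0.02 [265 153  20  58 669]
rim near pt [ 0.56866119 -0.10793143  0.18      ] [0.57797465 0.23525592 0.25183046]
```

step_arm([
  {"rx":0,"ry":0,"rz":2.5,"dx":-5.4,"dy":0,"dz":40,"gripper":1},
  {"rx":0,"ry":0,"rz":0,"dx":0,"dy":0,"dz":50,"gripper":1},
  {"rx":0,"ry":0,"rz":0,"dx":0,"dy":0,"dz":50,"gripper":1},
  {"rx":0,"ry":0,"rz":0,"dx":0,"dy":0,"dz":40,"gripper":1},
  {"rx":0,"ry":0,"rz":0,"dx":0,"dy":0,"dz":30,"gripper":0.2},
  {"rx":0,"ry":0,"rz":0,"dx":0,"dy":0,"dz":17,"gripper":0},
  {"rx":0,"ry":0,"rz":0,"dx":0,"dy":0,"dz":0,"gripper":0},
])

```text
clock: 9.3
tcp_pos: [0.5804, 0.2291, 0.0247]
orientation: [-1.808, -2.568, 0.002]
contact_force: [-0.1, -0.6, 0.5]
grip_width: 0.0428
gripper_force: 0.0
```

step_arm([
  {"rx":0,"ry":0,"rz":0,"dx":0,"dy":0,"dz":0,"gripper":-1},
  {"rx":0,"ry":0,"rz":0,"dx":0,"dy":0,"dz":0,"gripper":-1},
  {"rx":0,"ry":0,"rz":0,"dx":0,"dy":0,"dz":0,"gripper":-1},
  {"rx":0,"ry":0,"rz":0,"dx":0,"dy":0,"dz":0,"gripper":-1},
  {"rx":0,"ry":0,"rz":0,"dx":0,"dy":0,"dz":0,"gripper":-1},
], grip_force=50)

```text
clock: 9.93
tcp_pos: [0.582, 0.2298, 0.0267]
orientation: [1.808, 2.567, 0.004]
contact_force: [0.0, -0.4, 6.7]
grip_width: 0.0094
gripper_force: 49.1
```

step_arm([
  {"rx":0,"ry":0,"rz":0,"dx":0,"dy":0,"dz":-15,"gripper":-1},
  {"rx":0,"ry":0,"rz":0,"dx":0,"dy":0,"dz":-40,"gripper":-1},
  {"rx":0,"ry":0,"rz":0,"dx":0,"dy":0,"dz":-50,"gripper":-1},
  {"rx":0,"ry":0,"rz":0,"dx":0,"dy":0,"dz":-50,"gripper":-1},
  {"rx":0,"ry":0,"rz":0,"dx":0,"dy":0,"dz":-50,"gripper":-1},
  {"rx":0,"ry":0,"rz":0,"dx":0,"dy":0,"dz":-30,"gripper":-1},
  {"rx":0,"ry":0,"rz":0,"dx":0,"dy":0,"dz":0,"gripper":-1},
])

```text
clock: 10.8
tcp_pos: [0.5822, 0.2297, 0.2638]
orientation: [1.808, 2.566, 0.008]
contact_force: [0.5, 0.4, -1.6]
grip_width: 0.0093
gripper_force: 49.0
```

Run:
```python
from h import *
im=r.grab_frame("wrist");cv2.imwrite("pics/w6.png",im);o=r.get_obs();print(o['clock'],o['tcp_pos'],o['grip_width'],o['gripper_force'])
a=r.grab_frame("side");f=cv2.resize(a[150:310,170:370],(375,300))
cv2.imwrite("pics/m3.png",np.hstack([cv2.resize(im[120:420],(400,300)),f]))
```

```text
10.85 [0.581087   0.22941661 0.26150865] 0.00944179285540541 48.962076902389526
```

View pics/m3.png

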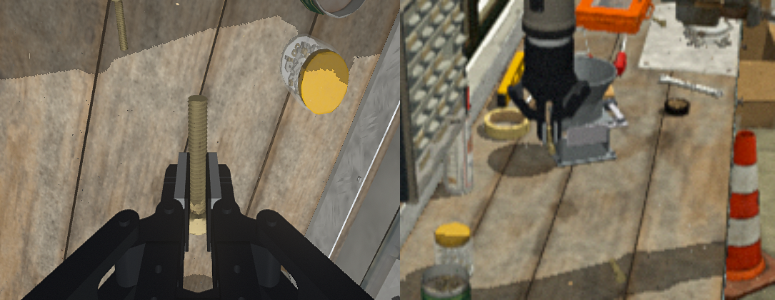

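The bolt is held (left crop: shank from 198,97 down between the pads), apparently swung head-down. I'll carry it over the mouth.

step_arm([
  {"rx":0,"ry":0,"rz":0,"dx":-20,"dy":-6,"dz":-15,"gripper":-1},
  {"rx":0,"ry":0,"rz":0,"dx":-42,"dy":-12.5,"dz":0,"gripper":-1},
  {"rx":0,"ry":0,"rz":0,"dx":-45,"dy":-13.5,"dz":0,"gripper":-1},
  {"rx":0,"ry":0,"rz":0,"dx":-45,"dy":-13.5,"dz":0,"gripper":-1},
  {"rx":0,"ry":0,"rz":0,"dx":-45,"dy":-13.5,"dz":0,"gripper":-1},
  {"rx":0,"ry":0,"rz":0,"dx":-45,"dy":-13.5,"dz":0,"gripper":-1},
  {"rx":0,"ry":0,"rz":0,"dx":-45,"dy":-13.5,"dz":0,"gripper":-1},
  {"rx":0,"ry":0,"rz":0,"dx":-42,"dy":-12.5,"dz":0,"gripper":-1},
  {"rx":0,"ry":0,"rz":0,"dx":-36,"dy":-10.5,"dz":0,"gripper":-1},
  {"rx":0,"ry":0,"rz":0,"dx":-20,"dy":-6,"dz":0,"gripper":-1},
  {"rx":0,"ry":0,"rz":0,"dx":0,"dy":0,"dz":0,"gripper":-1},
  {"rx":0,"ry":0,"rz":0,"dx":0,"dy":0,"dz":0,"gripper":-1},
])

```text
clock: 12.4
tcp_pos: [0.6025, -0.17, 0.275]
orientation: [-1.806, -2.569, -0.001]
contact_force: [0.2, 1.2, -0.7]
grip_width: 0.0091
gripper_force: 49.0
```

step_arm([
  {"rx":0,"ry":0,"rz":0,"dx":1,"dy":0,"dz":35,"gripper":-1},
  {"rx":0,"ry":0,"rz":0,"dx":0,"dy":0,"dz":35,"gripper":-1},
  {"rx":0,"ry":0,"rz":0,"dx":0,"dy":0,"dz":25,"gripper":-1},
  {"rx":0,"ry":0,"rz":0,"dx":0,"dy":0,"dz":5,"gripper":-1},
  {"rx":0,"ry":0,"rz":0,"dx":0,"dy":0,"dz":0,"gripper":-1},
])

```text
clock: 13.02
tcp_pos: [0.6025, -0.1698, 0.1757]
orientation: [1.807, 2.57, 0.001]
contact_force: [0.1, 0.1, -1.0]
grip_width: 0.0092
gripper_force: 49.0
```

step_arm([
  {"rx":0,"ry":0,"rz":0,"dx":0,"dy":0,"dz":0,"gripper":-0.35},
  {"rx":0,"ry":0,"rz":0,"dx":0,"dy":0,"dz":0,"gripper":-0.35},
  {"rx":0,"ry":0,"rz":0,"dx":0,"dy":0,"dz":0,"gripper":-0.35},
  {"rx":0,"ry":0,"rz":0,"dx":0,"dy":0,"dz":0,"gripper":-0.35},
])

```text
clock: 13.52
tcp_pos: [0.6022, -0.171, 0.1755]
orientation: [1.809, 2.568, 0.0]
contact_force: [0.1, -0.4, 0.2]
grip_width: 0.0276
gripper_force: 0.0
```

step_arm([
  {"rx":0,"ry":0,"rz":0,"dx":0,"dy":0,"dz":-40,"gripper":-0.35},
  {"rx":0,"ry":0,"rz":0,"dx":0,"dy":0,"dz":-50,"gripper":-0.35},
  {"rx":0,"ry":0,"rz":0,"dx":0,"dy":0,"dz":-30,"gripper":-0.35},
  {"rx":0,"ry":0,"rz":0,"dx":30,"dy":0,"dz":0,"gripper":1},
  {"rx":0,"ry":0,"rz":0,"dx":45,"dy":1,"dz":0,"gripper":1},
  {"rx":0,"ry":0,"rz":0,"dx":50,"dy":1,"dz":0,"gripper":1},
  {"rx":0,"ry":0,"rz":0,"dx":50,"dy":1,"dz":0,"gripper":1},
  {"rx":0,"ry":0,"rz":0,"dx":50,"dy":1,"dz":10,"gripper":1},
  {"rx":0,"ry":0,"rz":0,"dx":50,"dy":1,"dz":10,"gripper":1},
  {"rx":0,"ry":0,"rz":0,"dx":50,"dy":1,"dz":10,"gripper":1},
  {"rx":0,"ry":0,"rz":0,"dx":45,"dy":1,"dz":10,"gripper":1},
  {"rx":0,"ry":0,"rz":0,"dx":36,"dy":1,"dz":10,"gripper":1},
  {"rx":0,"ry":0,"rz":-5,"dx":20,"dy":0,"dz":0,"gripper":1},
  {"rx":0,"ry":0,"rz":0,"dx":0,"dy":0,"dz":0,"gripper":1},
  {"rx":0,"ry":0,"rz":0,"dx":0,"dy":0,"dz":0,"gripper":1},
])

```text
clock: 15.4
tcp_pos: [0.4667, 0.2317, 0.2454]
orientation: [1.699, 2.642, -0.0]
contact_force: [0.5, -0.5, 0.4]
grip_width: 0.0855
gripper_force: 0.0
```

Run:
```python
from h import *
c=r.camera_info("wrist");im=r.grab_frame("wrist");cv2.imwrite("pics/w7.png",im)
o=r.get_obs();print(o['clock'],o['tcp_pos'],cv2.Rodrigues(o['orientation'])[0].round(3))
axes(c,im,(150,60,420,290))
s=r.grab_frame("scene");cv2.imwrite("pics/scene3.png",s)
a=cv2.imread("pics/scene2.png");d=cv2.absdiff(s,a)[195:270,280:380].max(2)
v,u=np.nonzero(d>40);print("change near hopper",len(u),(u.mean()+280,v.mean()+195) if len(u) else 0, np.c_[u+280,v+195][:25].tolist())
```

```text
15.45 [0.46675919 0.23143907 0.24546515] [[-0.414  0.91   0.   ]
 [ 0.91   0.414 -0.   ]
 [-0.     0.    -1.   ]]
c [0.4684 0.2287] mean [0.4668 0.2325] len 0.0599 deg 113.5 w- 0.009 w+ 0.021 [266 154  22  59 724]
change near hopper 39 (np.float64(282.6666666666667), np.float64(197.4102564102564)) [[280, 195], [281, 195], [282, 195], [283, 195], [284, 195], [285, 195], [286, 195], [280, 196], [281, 196], [282, 196], [283, 196], [284, 196], [285, 196], [286, 196], [280, 197], [281, 197], [282, 197], [283, 197], [284, 197], [285, 197], [286, 197], [280, 198], [281, 198], [282, 198], [283, 198]]
```

step_arm([
  {"rx":0,"ry":0,"rz":0,"dx":1.7,"dy":0.5,"dz":40,"gripper":1},
  {"rx":0,"ry":0,"rz":0,"dx":0,"dy":0,"dz":50,"gripper":1},
  {"rx":0,"ry":0,"rz":0,"dx":0,"dy":0,"dz":50,"gripper":1},
  {"rx":0,"ry":0,"rz":0,"dx":0,"dy":0,"dz":35,"gripper":1},
  {"rx":0,"ry":0,"rz":0,"dx":0,"dy":0,"dz":28,"gripper":0.2},
  {"rx":0,"ry":0,"rz":0,"dx":0,"dy":0,"dz":16,"gripper":0},
  {"rx":0,"ry":0,"rz":0,"dx":0,"dy":0,"dz":0,"gripper":0},
  {"rx":0,"ry":0,"rz":0,"dx":0,"dy":0,"dz":0,"gripper":-1},
  {"rx":0,"ry":0,"rz":0,"dx":0,"dy":0,"dz":0,"gripper":-1},
  {"rx":0,"ry":0,"rz":0,"dx":0,"dy":0,"dz":0,"gripper":-1},
  {"rx":0,"ry":0,"rz":0,"dx":0,"dy":0,"dz":0,"gripper":-1},
  {"rx":0,"ry":0,"rz":0,"dx":0,"dy":0,"dz":0,"gripper":-1},
])

```text
clock: 17.0
tcp_pos: [0.4667, 0.235, 0.0274]
orientation: [1.695, 2.644, 0.003]
contact_force: [-0.7, -0.3, 7.3]
grip_width: 0.0092
gripper_force: 49.2
```

step_arm([
  {"rx":0,"ry":0,"rz":0,"dx":0,"dy":0,"dz":-15,"gripper":-1},
  {"rx":0,"ry":0,"rz":0,"dx":0,"dy":0,"dz":-40,"gripper":-1},
  {"rx":0,"ry":0,"rz":0,"dx":0,"dy":0,"dz":-50,"gripper":-1},
  {"rx":0,"ry":0,"rz":0,"dx":0,"dy":0,"dz":-50,"gripper":-1},
  {"rx":0,"ry":0,"rz":0,"dx":0,"dy":0,"dz":-50,"gripper":-1},
  {"rx":0,"ry":0,"rz":0,"dx":0,"dy":0,"dz":-45,"gripper":-1},
  {"rx":0,"ry":0,"rz":0,"dx":0,"dy":0,"dz":0,"gripper":-1},
])

```text
clock: 17.88
tcp_pos: [0.4674, 0.2354, 0.2809]
orientation: [1.694, 2.642, 0.012]
contact_force: [0.0, 0.5, -0.3]
grip_width: 0.0091
gripper_force: 49.0
```

step_arm([
  {"rx":0,"ry":0,"rz":0,"dx":-25,"dy":-2.5,"dz":0,"gripper":-1},
  {"rx":0,"ry":0,"rz":0,"dx":-42,"dy":-4.5,"dz":0,"gripper":-1},
  {"rx":0,"ry":0,"rz":0,"dx":-50,"dy":-5.5,"dz":0,"gripper":-1},
  {"rx":0,"ry":0,"rz":0,"dx":-50,"dy":-5.5,"dz":0,"gripper":-1},
  {"rx":0,"ry":0,"rz":0,"dx":-50,"dy":-5.5,"dz":0,"gripper":-1},
  {"rx":0,"ry":0,"rz":0,"dx":-50,"dy":-5.5,"dz":0,"gripper":-1},
  {"rx":0,"ry":0,"rz":0,"dx":-50,"dy":-5.5,"dz":0,"gripper":-1},
  {"rx":0,"ry":0,"rz":0,"dx":-50,"dy":-5,"dz":0,"gripper":-1},
  {"rx":0,"ry":0,"rz":0,"dx":-38,"dy":-3.5,"dz":0,"gripper":-1},
  {"rx":0,"ry":0,"rz":0,"dx":-20.6,"dy":-2.5,"dz":0,"gripper":-1},
  {"rx":0,"ry":0,"rz":0,"dx":0,"dy":0,"dz":0,"gripper":-1},
  {"rx":0,"ry":0,"rz":0,"dx":0,"dy":0,"dz":0,"gripper":-1},
])

```text
clock: 19.38
tcp_pos: [0.602, -0.169, 0.2759]
orientation: [-1.692, -2.645, -0.001]
contact_force: [0.7, 1.4, -0.4]
grip_width: 0.0091
gripper_force: 49.0
```

step_arm([
  {"rx":0,"ry":0,"rz":0,"dx":-2,"dy":0,"dz":35,"gripper":-1},
  {"rx":0,"ry":0,"rz":0,"dx":0,"dy":0,"dz":35,"gripper":-1},
  {"rx":0,"ry":0,"rz":0,"dx":0,"dy":0,"dz":25,"gripper":-1},
  {"rx":0,"ry":0,"rz":0,"dx":0,"dy":0,"dz":5,"gripper":-1},
  {"rx":0,"ry":0,"rz":0,"dx":0,"dy":0,"dz":0,"gripper":-1},
])

```text
clock: 20.0
tcp_pos: [0.6034, -0.1718, 0.1768]
orientation: [1.693, 2.646, 0.001]
contact_force: [-0.0, -0.8, -1.4]
grip_width: 0.0097
gripper_force: 49.0
```

step_arm([
  {"rx":0,"ry":0,"rz":0,"dx":0,"dy":0,"dz":0,"gripper":-0.35},
  {"rx":0,"ry":0,"rz":0,"dx":0,"dy":0,"dz":0,"gripper":-0.35},
  {"rx":0,"ry":0,"rz":0,"dx":0,"dy":0,"dz":0,"gripper":-0.35},
  {"rx":0,"ry":0,"rz":0,"dx":0,"dy":0,"dz":0,"gripper":-0.35},
  {"rx":0,"ry":0,"rz":0,"dx":0,"dy":0,"dz":-40,"gripper":-0.35},
  {"rx":0,"ry":0,"rz":0,"dx":0,"dy":0,"dz":-50,"gripper":-0.35},
  {"rx":0,"ry":0,"rz":0,"dx":0,"dy":0,"dz":-50,"gripper":-0.35},
  {"rx":0,"ry":0,"rz":0,"dx":0,"dy":0,"dz":-50,"gripper":1},
  {"rx":0,"ry":0,"rz":0,"dx":0,"dy":0,"dz":-50,"gripper":1},
  {"rx":0,"ry":0,"rz":0,"dx":0,"dy":0,"dz":0,"gripper":1},
  {"rx":0,"ry":0,"rz":0,"dx":0,"dy":0,"dz":0,"gripper":1},
])

```text
clock: 21.38
tcp_pos: [0.6028, -0.1728, 0.4156]
orientation: [-1.695, -2.644, 0.0]
contact_force: [-0.1, -0.8, -0.6]
grip_width: 0.0851
gripper_force: 0.0
```

Run:
```python
from h import *
c=r.camera_info("wrist");im=r.grab_frame("wrist");cv2.imwrite("pics/w8.png",im)
o=r.get_obs();print(o['clock'],o['tcp_pos'],o['grip_width'],px(c,(.602,-.1715,.08)))
w=im[100:420,80:480];s=r.grab_frame("scene");cv2.imwrite("pics/scene4.png",s);b=r.grab_frame("side");cv2.imwrite("pics/side4.png",b)
f=lambda i,x,y,w,h:cv2.resize(i[y:y+h,x:x+w],(300,225),interpolation=cv2.INTER_CUBIC)
cv2.imwrite("pics/m4.png",np.hstack([cv2.resize(w,(500,450)),np.vstack([f(s,280,195,100,75),f(b,220,170,100,75)])]))
```

```text
21.425 [ 0.60254387 -0.17262489  0.41482953] 0.08511436744925972 [275.88653226 162.40414635]
```

View pics/m4.png

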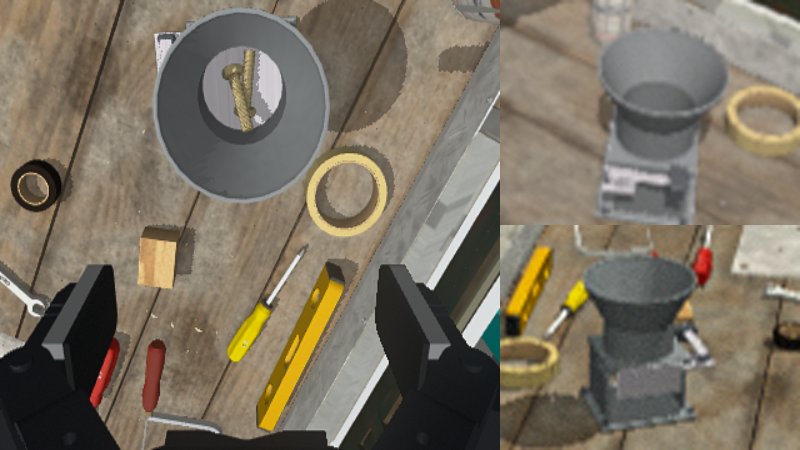

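Both bolts lie on the shut gate inside the funnel (left crop, about 240,90). The tape and offcut are untouched and the arm is clear.

```bash
python3 -c "
from bench import r
print(r.hand_in())"
```

```text
the job is handed in; nothing more can be done
None
```

The gate is pushed to its end stop and stayed shut, both bolts lie inside the hopper on it, and the job is handed in (no verdict came back); I did not measure the catch directly, and the nut, tape roll and offcut were left alone.

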